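Fit the spring nut in the strut rail and slide it home in the bracket slot

TASK

The angle bracket on the strut rail is held by one bolt only; fit its second fixing. Put the spring nut lengthwise into the rail's slot in front of the bracket's forked foot, press it down against its spring, turn it a quarter turn clockwise (seen from above) so that its grooves catch the rail's lips, slide it until its stud bears firmly against the closed end of the fork, and let go. Force nothing, do not push the bracket along the rail, and leave the other things where they are.

Things in the scene. Friction and masses are not known exactly. Their poses are not given: they have to be found in the camera images.
- nut_grip (a point): Spring nut, loose, standing upright, 82 mm tall. The point is the centre of its grey plastic wing grip: 10 mm thick along the nut's x, 28 mm long along its y, 26 mm high (13 mm above and below the point); pinch it across its 10 mm. Below the wing a bare 8 mm stud runs down to the plate. z is up. Lips seated in the grooves: the point is 25.5 mm above slot_top.
- nut_plate (a point): Centre of the top of the nut's steel plate, 30 mm below nut_grip. The plate is 36 mm long (x), 19 mm wide (y), 9 mm thick; two grooves along y in its top, 3 mm deep, lie 9.5 to 15 mm from the middle. Two opposite corners are cut off, so it turns under the lips clockwise only (from above), stopping at the walls a few degrees past a quarter turn.
- nut: The whole nut, 0.1 kg; origin at the underside of the black foot (24 x 17 mm), 69 mm below nut_grip, with the spring free. The spring (1.5 N/mm) between plate and foot yields 10 mm at most, then it is solid. Oiled, it slides with light drag along the rail. Over 35 N of contact between the nut and the rail (floor, lips and bracket summed; 14 N when seated untouched) counts as forcing.
- slot_top (a point): Middle of the slot along the rail's top, level with its top edges, 53 mm above the table. x runs along the rail toward the bracket's back, y across, z up. The slot is 22 mm wide. Its lips, 2.5 mm thick, turn down to 7.5 mm below this point. The nut's plate (its top) must be lower than that to turn: nut_grip less than 22.5 mm above this point.
- channel_floor (a point): Point on the channel's inner floor, 38.5 mm below slot_top; the channel is 38 mm wide inside. The nut's foot meets the floor when nut_grip is 30.5 mm above slot_top (spring free), and the spring is solid at 20.5 mm above it. So the spring pushes with 7.5 N when the lips are seated, 12 N where the plate clears the lips, 15 N where it becomes solid.
- rail: Strut rail: steel channel 230 mm long, 41 mm wide and high, with black end caps, on a plywood base of 250 x 85 x 12 mm that is fixed to the table, pointing roughly away from the robot. Origin: centre of the base's underside; x along the rail.
- bracket_bolt (a point): Two-piece bracket on the rail. The point is the axis of its one bolt (10 mm high), at the upper face of the angle's 3 mm base flange, 7 mm above slot_top; x along the rail. The dark angle's upright is 20 mm toward +x, 45 mm high; its base reaches 18 mm toward -x. Its place on the rail varies. Only nipped by the bolt, the bracket shifts along the rail at a push of about 12 N.
- bracket: The bracket as a whole with its forked foot, a dark steel plate 4 mm thick, 40 mm wide, lying on the rail under the angle and reaching out toward -x. The fork's slot, 13 mm wide, opens to -x; its prongs reach 22 mm beyond the axis of a stud that is home. How far out the foot is set differs: that axis is 30 to 46 mm before the bolt. Origin 38 mm before the bolt.
- calliper: Bystander: digital calliper, 50 x 170 x 12 mm, lying near the front edge of the table.
- tape_measure: Bystander: red tape measure, 52 x 60 x 26 mm, on the lid of the sorting box (the lid is 41 mm above the table).
- ca_glue: Bystander: white glue bottle, 30 mm across, 99 mm tall, standing.
- tweezers: Bystander: steel tweezers, 123 x 17 x 9 mm, lying.
- hex_driver: Bystander: hex driver with a red handle, 201 x 18 x 18 mm, lying behind the rail.
- battery_pack: Bystander: battery pack, 34 x 145 x 24 mm, lying.
- mug: Bystander: orange mug, 81 x 113 x 101 mm, standing.

How it is judged:
By the outcome, as a careful person would: the job done as asked, in the order asked, and still so for the second after the job is handed in, with the robot touching nothing.
It also fails if it takes over 72 s, if anything falls off the work surface, if the arm or the gripper's body presses on something with over 40 N, if the wrist force passes 120 N, or if a joint passes its speed limit or range.

ROBOT

A 6-joint arm with a two-finger parallel gripper is mounted at the origin on a cart in front of the work surface, level with it; the furniture and walls round the work are solid. World frame = base frame: x ahead of the robot, y to its left, z up, the work surface at z = 0. Lengths are in m, angles in degrees, forces in N, time in s.
With the tool pointing down it reaches from about 0.325 to 0.9 m from the base axis. Payload 3.5 kg.
Tool frame: the origin (TCP) lies at the centre of the arm's flange, where the gripper is bolted on; the fingertips stand 173 mm ahead of it and the grasp point (between the pads) lies 155 mm ahead of it (grip_point_offset is the distance from the TCP to the grasp point, in m); z points along the fingers, y is the line along which they close (so a half turn about z gives the same grasp; the last joint's range is limited). The gripper opens to 85 mm and grips with 20 to 120 N. Pads are 22 mm wide; open, the fingers measure 114 mm over their backs; the gripper's body (76 mm by 85 mm) begins 54 mm behind the grasp point. The pads swing forward as they close: fully open they stand 13 mm farther back than shut.
Start: joints at [-71.413, 15.837, -1.513, 72.651, 0, 84.076], TCP at [0.259, -0.569, 0.405] pointing down, gripper open.
Joint ranges: [-178.77, 178.77], [-48.84, 107.48], [-61.69, 71.31], [-111.58, 123.2], [-90, 87.43], [-180, 180]. Speed limits (degrees/s): [147.25, 147.25, 180, 180, 180, 180].

INTERFACE

Orientations are given as [roll, pitch, yaw] about the fixed x, y, z axes, in that order (R = Rz(yaw) Ry(pitch) Rx(roll)).
In Python, from cell import * gives the robot as it stands.
- The arm moves only by the tool apply_moves, never from a script. Its argument "moves" is a list of rows, each a list of 2 entries, a list of its own where there are three numbers: the shift along the tool's x, y, z in cm, then the turn, a rotation vector about the tool's x, y, z in degrees. In form: [[[x, y, z], [wx, wy, wz]], ...]. A call has 1 to 12 rows; each row shifts and turns the commanded pose from where the row before left it, along the tool's axes as they then stand; what a row does not reach is not made up. A row lasts 1/10 s, in which the tool goes at most 50 mm and 8.59 degrees, less where a joint would pass 70% of its speed; a pose out of reach is approached as far as the arm can. A call with a gripper value outside its range is refused whole. "fingers" is the finger opening in cm, from 0 to 8.54, set as the call begins (left out, the last holds). The fingers move at their own pace and stop on an object; "grip_force" is the grip in N (left out, the last holds). Time passes only in rows, so rows that do not move let the fingers close. It gives the time, the measured TCP pose, the force, the opening and the grip force at its end, in the units of the state.
- state(): the state, without advancing time (a new reading comes with each control period).
- snapshot(name): name is "side" or "top"; returns the picture (384x512x3 uint8, blue, green, red); there is no depth.
- calibration(name): a dict with "fx", "fy", "cx", "cy" (pixels), "k1" (the pictures are not rectified: a ray, as slopes to the right and down, at radius r is drawn at 1 + k1 r^2 times it, then the intrinsics apply), "rvec" (rotation vector, rad) and "tvec" (3), from world to camera coordinates, as OpenCV has them. Camera axes: x right, y down, z forward; pixel columns grow to the right and rows downward; lengths in m; the calibration is good to about 2 mm. A picture is of the moment at which its call begins. calibration takes no time and is no camera call.
- hand_in(): hands the job in; it is judged then, once.
The state is a dict: "time_s": time; "q": joint angles; "qd": joint speeds; "tau": joint torques, N m; "position": TCP position; "eef_rot": TCP orientation; "wrist_force": force on the tool from outside, world axes, zero at the start; "ft_torque": the same for the moment, N m; "opening": finger opening in m; "gripper_force": force on a finger pad.
Only numpy, scipy, OpenCV 4.12 (cv2) and the standard library are available. Lean on these libraries where they do the work, as an engineer would, in place of code of your own. Each camera call takes 0.05 s, during which the arm holds its last target. There are 200 camera calls.

## Working session

There is one attempt and no reset: what is moved stays moved. The work goes in short steps, Python scripts to look and compute and a tool call to move; the robot and the scene stay as the last step left them, time stands still between calls to the robot, and variables do not carry over. Pictures are saved under pics/ and viewed, at most 10 in all, crops included, and the job is handed in when it is done.

Besides the shell and the picture viewer there is one more tool, called by a JSON object that holds its "op" and its "data", one argument or row to a line. apply_moves: Moves the arm, as the interface text tells. Its arguments: {"type":"object","properties":{"moves":{"type":"array","items":{"type":"array"}},"fingers":{"type":"number"},"grip_force":{"type":"number"}},"required":["moves"]}

```bash
mkdir -p pics; ls; cat > h.py <<'E'
from cell import *
import numpy as np, cv2
def cal(n):
    c=calibration(n); R=cv2.Rodrigues(np.array(c["rvec"],float))[0]; t=np.array(c["tvec"],float).ravel()
    K=np.array([[c["fx"],0,c["cx"]],[0,c["fy"],c["cy"]],[0,0,1.]]); d=np.array([c["k1"],0,0,0,0.])
    return R,t,K,d
def ray(n,uv):
    R,t,K,d=cal(n); p=cv2.undistortPoints(np.array([[uv]],float),K,d)[0,0]
    v=R.T@np.array([p[0],p[1],1]); return -R.T@t, v/np.linalg.norm(v)
def onz(n,uv,z):
    o,v=ray(n,uv); return o+v*(z-o[2])/v[2]
def proj(n,P):
    R,t,K,d=cal(n); return cv2.projectPoints(np.array(P,float).reshape(-1,1,3),cv2.Rodrigues(R)[0],t,K,d)[0][:,0]
def two(a,b):  # side, top pixel -> point
    o1,v1=ray("side",a);o2,v2=ray("top",b)
    s=np.linalg.lstsq(np.c_[v1,-v2],o2-o1,rcond=None)[0]
    p,q=o1+s[0]*v1,o2+s[1]*v2; return (p+q)/2,np.linalg.norm(p-q)
E
python3 - <<'E'
from h import *
for n in("side","top"):
    cv2.imwrite(f"pics/{n}0.png",snapshot(n)); R,t,K,d=cal(n); print(n,-R.T@t,K[0,0],R[2])
print(state())
E
```

```text
pics
side [ 1.19298999 -0.32277046  0.50251279] 375.2234089494302 [-0.76921248  0.37835809 -0.51493428]
top [ 0.44955152 -0.02245253  0.90024585] 349.1526751189339 [ 0.0980146   0.02377744 -0.99490089]
{'time_s': 0.1, 'q': array([-7.14144692e+01,  1.58769092e+01, -1.58977770e+00,  7.26495402e+01,
        1.28802896e-03,  8.40765389e+01]), 'qd': array([-0.04772014, -0.12555809,  0.17532924,  0.15597349,  0.10135529,
       -0.01471017]), 'tau': array([ 1.66830978e-04, -4.46708572e+01,  2.96128339e+01,  8.45365052e-03,
       -1.66516957e-04, -3.93453973e-06]), 'position': array([ 0.25916418, -0.56835427,  0.40364023]), 'eef_rot': array([-1.79884526e+02, -1.32757518e-02,  2.45089772e+01]), 'wrist_force': array([ 0.13631793,  0.29758728, -0.37856413]), 'ft_torque': array([0.02077176, 0.02269406, 0.00010232]), 'gripper_force': 0.0, 'opening': 0.0854392071681234}
```

View pics/side0.png

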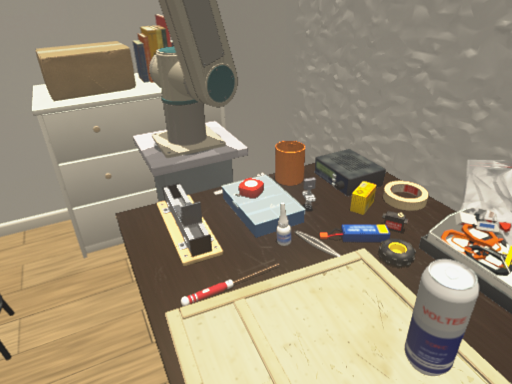

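View pics/top0.png

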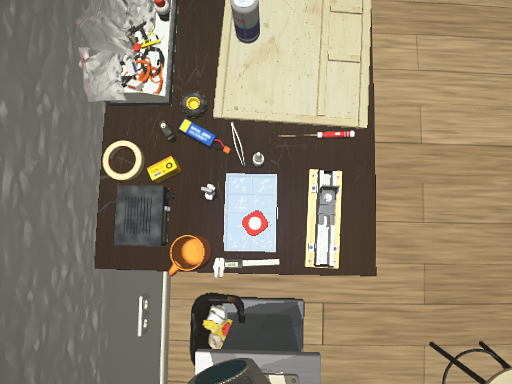

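The side view shows the rail at about (188,225) and the nut at (309,197). In the top view the rail is at (323,218), the bracket around (328,195) and the nut at (208,191). I'll zoom in next.

```bash
python3 - <<'E'
from h import *
s=cv2.imread("pics/side0.png");t=cv2.imread("pics/top0.png")
def c(im,x,y,w,h,k): return cv2.resize(im[y:y+h,x:x+w],(w*k,h*k),interpolation=cv2.INTER_CUBIC)
o=np.zeros((600,800,3),np.uint8)
def put(a,x,y): o[y:y+a.shape[0],x:x+a.shape[1]]=a
put(c(t,300,165,48,108,5)[:540],0,0)     # 240x540
put(c(s,150,175,75,90,5),245,0)           # 375x450
put(c(t,196,176,28,30,6),625,0)
put(c(s,295,170,28,45,6),625,185)
cv2.imwrite("pics/z.png",o)
E
```

```text
(no output)
```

View pics/z.png

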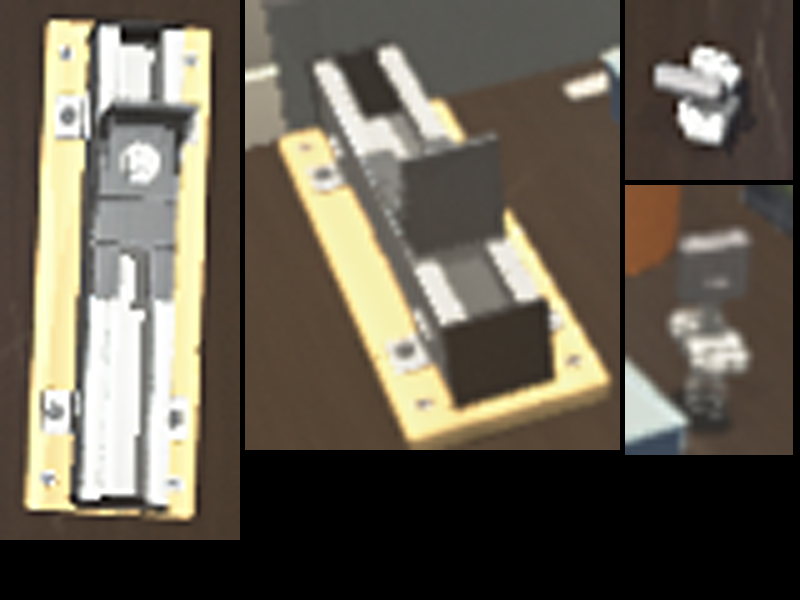

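The crop shows the bracket with its upright toward +x. The bolt is at about top px (328.2,197.4), the prong tips are near row 224 and the slot end is near row 215. The nut's wing is at about top px (205,189) and side px (309.8,183). Now I'll measure.

```bash
cat >> h.py <<'E'
def base(n,im,roi):
    x,y,w,h=roi; k=4
    c=cv2.resize(im[y:y+h,x:x+w],None,fx=k,fy=k,interpolation=cv2.INTER_LINEAR)
    hsv=cv2.cvtColor(c,cv2.COLOR_BGR2HSV); m=cv2.inRange(hsv,(15,55,90),(35,255,255))
    m=cv2.morphologyEx(m,cv2.MORPH_OPEN,np.ones((5,5)))
    cs=cv2.findContours(m,cv2.RETR_EXTERNAL,cv2.CHAIN_APPROX_NONE)[0]
    p=np.vstack([q for q in cs if len(q)>60])[:,0]
    uv=(p+.5)/k-.5+[x,y]
    return np.array([onz(n,u,.012)[:2] for u in uv])
E
python3 - <<'E'
from h import *
s=cv2.imread("pics/side0.png");t=cv2.imread("pics/top0.png")
for n,im,roi in(("top",t,(298,160,52,115)),("side",s,(150,190,75,80))):
    P=base(n,im,roi); r=cv2.minAreaRect((P*1000).astype(np.float32)); print(n,r)
print("bolt top",onz("top",(328.2,197.4),.070),"tips",onz("top",(325,224.3),.057),"slotend",onz("top",(325.4,215),.057))
print("nut",two((309.8,183.3),(207.2,189.2)))
# wing direction in top crop
a=(655/6-625/6+196,75/6+176);b=((735-625)/6+196,95/6+176)
print(onz("top",((650-625)/6+196-.4,72/6+175.5),.07),onz("top",((732-625)/6+195.5,88/6+175.5),.07))
# rectify plane z=.053, 3px/mm, rows=x
def rect(n,im,x0,x1,y0,y1,z,k=3):
    X=np.arange(x1,x0,-1/k);Y=np.arange(y1,y0,-1/k)
    G=np.stack(np.meshgrid(X,Y,indexing='ij'),-1)/1000
    uv=proj(n,np.concatenate([G,np.full(G.shape[:2]+(1,),z)],-1)).reshape(G.shape).astype(np.float32)
    return cv2.remap(im,uv[...,0],uv[...,1],cv2.INTER_CUBIC)
c=onz("top",(323,218),.053)*1000; print(c)
x0,x1,y0,y1=int(c[0]-100),int(c[0]+100),int(c[1]-40),int(c[1]+40); print(x0,x1,y0,y1)
A=[rect("top",t,x0,x1,y0,y1,.053),rect("side",s,x0,x1,y0,y1,.053)]
n=two((309.8,183.3),(207.2,189.2))[0]*1000; q=[int(n[0]-30),int(n[0]+30),int(n[1]-30),int(n[1]+30)];print(q)
B=np.vstack([rect("top",t,*q,.079),rect("top",t,*q,.039)]); B=np.vstack([B,np.zeros((600-len(B),B.shape[1],3),np.uint8)])
cv2.imwrite("pics/r.png",np.hstack(A+[B]))
E
```

```text
top ((493.9524841308594, -159.79473876953125), (89.02770233154297, 253.06365966796875), 87.76741027832031)Traceback (most recent call last):
  File "<stdin>", line 4, in <module>
  File "h.py", line 26, in base
    return np.array([onz(n,u,.012)[:2] for u in uv])
                     ~~~^^^^^^^^^^
  File "h.py", line 11, in onz
    o,v=ray(n,uv); return o+v*(z-o[2])/v[2]
        ~~~^^^^^^
  File "h.py", line 8, in ray
    R,t,K,d=cal(n); p=cv2.undistortPoints(np.array([[uv]],float),K,d)[0,0]
            ~~~^^^
  File "h.py", line 4, in cal
    c=calibration(n); R=cv2.Rodrigues(np.array(c["rvec"],float))[0]; t=np.array(c["tvec"],float).ravel()
ValueError: time passes only in moves, steps and waits
```

```bash
sed -i 's/^def cal(n):/import functools\n@functools.lru_cache(None)\ndef cal(n):/' h.py
cat > m.py <<'E'
from h import *
s=cv2.imread("pics/side0.png");t=cv2.imread("pics/top0.png")
for n,im,roi in(("top",t,(298,160,52,115)),("side",s,(150,190,75,80))):
    P=base(n,im,roi); r=cv2.minAreaRect((P*1000).astype(np.float32)); print(n,r)
print("bolt top",onz("top",(328.2,197.4),.070),"tips",onz("top",(325,224.3),.057),"slotend",onz("top",(325.4,215),.057))
print("nut",two((309.8,183.3),(207.2,189.2)))
def rect(n,im,x0,x1,y0,y1,z,k=3):
    X=np.arange(x1,x0,-1/k);Y=np.arange(y1,y0,-1/k)
    G=np.stack(np.meshgrid(X,Y,indexing='ij'),-1)/1000
    uv=proj(n,np.concatenate([G,np.full(G.shape[:2]+(1,),z)],-1)).reshape(G.shape).astype(np.float32)
    return cv2.remap(im,uv[...,0],uv[...,1],cv2.INTER_CUBIC)
if __name__=="__main__":
    c=onz("top",(323,218),.053)*1000
    x0,x1,y0,y1=int(c[0]-100),int(c[0]+100),int(c[1]-40),int(c[1]+40); print(x0,x1,y0,y1)
    A=[rect("top",t,x0,x1,y0,y1,.053)[:600,:240],rect("side",s,x0,x1,y0,y1,.053)[:600,:240]]
    n=two((309.8,183.3),(207.2,189.2))[0]*1000; q=[int(n[0]-30),int(n[0]+30),int(n[1]-30),int(n[1]+30)];print(q)
    B=np.vstack([rect("top",t,*q,.079)[:180,:180],rect("top",t,*q,.039)[:180,:180]]); B=np.vstack([B,np.zeros((600-len(B),B.shape[1],3),np.uint8)])
    cv2.imwrite("pics/r.png",np.hstack(A+[B]))
E
python3 m.py
```

```text
top ((493.9524841308594, -159.79473876953125), (89.02770233154297, 253.06365966796875), 87.76741027832031)
side ((501.08111572265625, -160.57801818847656), (92.9551773071289, 268.9362487792969), 87.92858123779297)
bolt top [ 0.54008062 -0.16169301  0.07      ] tips [ 0.47621006 -0.15638793  0.057     ] slotend [ 0.49864532 -0.15724097  0.057     ]
nut (array([0.55510652, 0.13011599, 0.06848148]), np.float64(0.0020879994204901302))
391 591 -192 -112
[525, 585, 100, 160]
```

View pics/r.png

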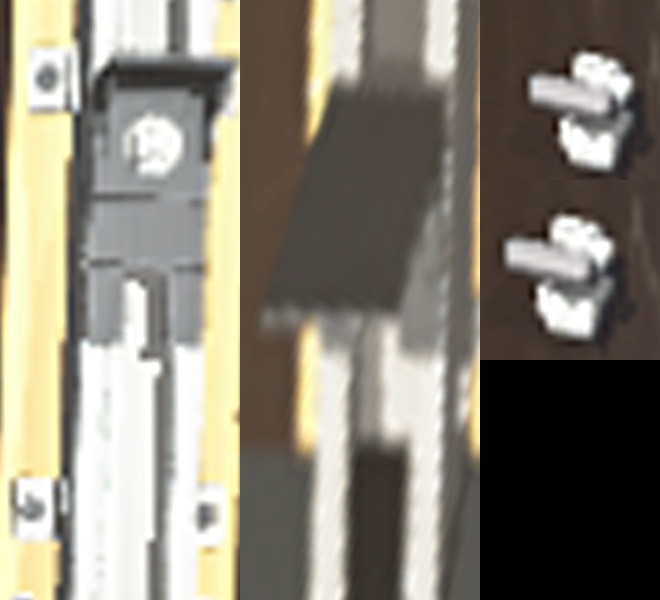

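The rectified view shows the prong tips at row 343 (x≈0.4765), so the home stud axis is at x≈0.4985. The rail yaw is about -2.2° and the slot centre is at y≈-0.1585 for x≈0.458. The nut is at about (0.5545, 0.1305) with a yaw of about -10°. I'll move toward the nut now.

{"op": "apply_moves", "data": {
  "moves": [
    [[3.1,-2.85,0],[0,0,0]],
    [[3.1,-2.85,0],[0,0,0]],
    [[3.1,-2.85,0],[0,0,0]],
    [[3.1,-2.85,0],[0,0,0]],
    [[3.1,-2.85,0],[0,0,0]],
    [[3.1,-2.85,0],[0,0,0]],
    [[3.1,-2.85,0],[0,0,0]],
    [[3.1,-2.85,0],[0,0,0]],
    [[3.1,-2.85,0],[0,0,0]],
    [[3.1,-2.85,0],[0,0,0]],
    [[3.1,-2.85,0],[0,0,0]],
    [[3.1,-2.85,0],[0,0,0]]
  ],
  "fingers": 6
}}

```text
time_s: 1.3
position: [0.456, -0.1014, 0.4044]
eef_rot: [-180.0, 0.0, 24.5]
wrist_force: [0.1, 0.8, 0.4]
opening: 0.0599
gripper_force: 0.0
```

{"op": "apply_moves", "data": {
  "moves": [
    [[3.1,-2.85,0],[0,0,0]],
    [[3.1,-2.85,0],[0,0,0]],
    [[3.1,-2.85,0],[0,0,0]],
    [[3.1,-2.85,0],[0,0,0]],
    [[3.1,-2.85,0],[0,0,0]],
    [[0,0,0],[0,0,-8]],
    [[0,0,0],[0,0,-8]],
    [[0,0,0],[0,0,-8]],
    [[0,0,0],[0,0,-8]],
    [[0,0,0],[0,0,-8]],
    [[0,0,0],[0,0,-8]],
    [[0,0,0],[0,0,-7.5]]
  ]
}}

```text
time_s: 2.5
position: [0.5375, 0.0908, 0.4041]
eef_rot: [-179.9, 0.0, 80.3]
wrist_force: [0.4, 0.1, 0.2]
opening: 0.0599
gripper_force: 0.0
```

{"op": "apply_moves", "data": {
  "moves": [
    [[2.1,0.5,0],[0,0,0]],
    [[2.1,0.5,0],[0,0,0]],
    [[0,0,3.5],[0,0,0]],
    [[0,0,3.5],[0,0,0]],
    [[0,0,3.4],[0,0,0]],
    [[0,0,0],[0,0,0]]
  ]
}}

```text
time_s: 3.1
position: [0.5517, 0.1301, 0.2951]
eef_rot: [-179.3, 0.2, 80.0]
wrist_force: [-0.8, -0.3, 0.5]
opening: 0.06
gripper_force: 0.0
```

```bash
python3 - <<'E'
from h import *
s=snapshot("side");t=snapshot("top")
cv2.imwrite("pics/s1.png",s);cv2.imwrite("pics/t1.png",t)
c=lambda im,x,y,w,h,k:cv2.resize(im[y:y+h,x:x+w],(w*k,h*k),interpolation=cv2.INTER_CUBIC)
cv2.imwrite("pics/c1.png",np.hstack([c(s,270,110,80,110,5),c(t,165,140,80,110,5)]))
E
```

```text
(no output)
```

View pics/c1.png

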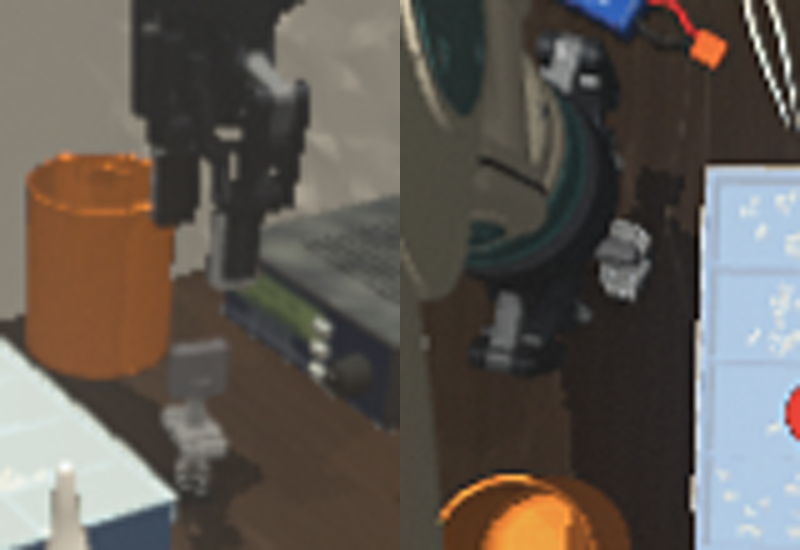

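The side crop shows the fingertips at about px (305,154) and (316,166), straddling the nut's wing below at (309.5,183). I'll check the offset numerically.

```bash
python3 - <<'E'
from h import *
p=np.array(state()["position"]);print(p)
print(proj("side",[p-[0,0,.165],p-[0,0,.173]]), two((309.5,183.3),(207.2,189.2)))
print(proj("side",[[.5545,.1305,.069]]),proj("top",[[.5545,.1305,.069],[.5545,.1305,.082]]))
E
```

```text
[0.55453068 0.13037375 0.3003015 ]
[[310.94478465 157.54429935]
 [310.74321203 160.73083489]] (array([0.55492745, 0.12979393, 0.0685533 ]), np.float64(0.0013992598831781883))
[[309.36639083 183.04352591]] [[206.61730117 189.20081844]
 [205.64442205 188.49784835]]
```

{"op": "apply_moves", "data": {
  "moves": [
    [[0,0,2],[0,0,0]],
    [[0,0,2],[0,0,0]],
    [[0,0,1.5],[0,0,0]],
    [[0,0,1],[0,0,0]],
    [[0,0,0.5],[0,0,0]],
    [[0,0,0],[0,0,0]],
    [[0,0,0],[0,0,0]],
    [[0,0,0],[0,0,0]]
  ]
}}

```text
time_s: 4.0
position: [0.5555, 0.1305, 0.2318]
eef_rot: [179.9, -0.0, 80.0]
wrist_force: [-0.2, 0.5, -0.0]
opening: 0.0599
gripper_force: 0.0
```

{"op": "apply_moves", "data": {
  "moves": [
    [[0,0,0],[0,0,0]],
    [[0,0,0],[0,0,0]],
    [[0,0,0],[0,0,0]],
    [[0,0,0],[0,0,0]],
    [[0,0,0],[0,0,0]],
    [[0,0,0],[0,0,0]],
    [[0,0,0],[0,0,0]],
    [[0,0,0],[0,0,0]]
  ],
  "fingers": 0,
  "grip_force": 60
}}

```text
time_s: 4.8
position: [0.5549, 0.1304, 0.2307]
eef_rot: [180.0, -0.0, 80.0]
wrist_force: [-1.0, -0.7, 0.0]
opening: 0.009
gripper_force: 61.3
```

{"op": "apply_moves", "data": {
  "moves": [
    [[0,0,-3],[0,0,0]],
    [[0,0,-4],[0,0,0]],
    [[0,0,-4],[0,0,0]],
    [[0,0,-1],[0,0,-7.8]],
    [[-3.65,-1.15,0],[0,0,0]],
    [[-3.65,-1.15,0],[0,0,0]],
    [[-3.65,-1.15,0],[0,0,0]],
    [[-3.65,-1.15,0],[0,0,0]],
    [[-3.65,-1.15,0],[0,0,0]],
    [[-3.65,-1.15,0],[0,0,0]],
    [[-3.65,-1.15,0],[0,0,0]],
    [[-3.65,-1.15,0],[0,0,0]]
  ]
}}

```text
time_s: 6.0
position: [0.4509, -0.159, 0.3505]
eef_rot: [-180.0, -0.0, 87.8]
wrist_force: [0.6, 0.3, -1.7]
opening: 0.0088
gripper_force: 61.2
```

{"op": "apply_moves", "data": {
  "moves": [
    [[0,0,3],[0,0,0]],
    [[0,0,2],[0,0,0]],
    [[0,0,0],[0,0,0]],
    [[0,0,0],[0,0,0]],
    [[0,0,0],[0,0,0]],
    [[0,0,0],[0,0,0]]
  ]
}}

```text
time_s: 6.6
position: [0.4526, -0.1579, 0.302]
eef_rot: [179.9, 0.1, 87.8]
wrist_force: [-1.1, 0.2, -0.7]
opening: 0.0089
gripper_force: 61.1
```

```bash
python3 - <<'E'
from h import *
s=snapshot("side");t=snapshot("top");st=state()
cv2.imwrite("pics/s2.png",s);cv2.imwrite("pics/t2.png",t)
c=lambda im,x,y,w,h,k:cv2.resize(im[y:y+h,x:x+w],(w*k,h*k),interpolation=cv2.INTER_CUBIC)
cv2.imwrite("pics/c2.png",np.hstack([c(s,140,130,80,110,5),c(t,290,150,80,110,5)]))
print(st["position"],st["eef_rot"],st["wrist_force"])
E
```

```text
[ 0.45239919 -0.15782708  0.30173573] [1.79897948e+02 5.03129861e-02 8.78426068e+01] [-0.10793143 -0.59019245 -0.90889149]
```

View pics/c2.png

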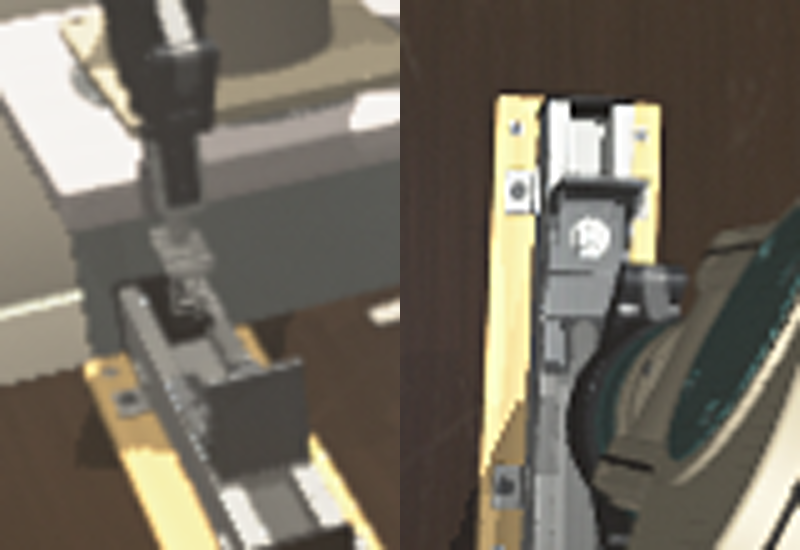

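The side crop shows the nut hanging over the slot with its foot at crop (190,300) and plate at (183,250). I need to measure the lateral offset between plate and slot in this same picture.

```bash
python3 - <<'E'
from h import *
s0=cv2.imread("pics/side0.png");s=cv2.imread("pics/s2.png");t0=cv2.imread("pics/top0.png")
def rect(n,im,x0,x1,y0,y1,z,k):
    X=np.linspace(x1,x0,int((x1-x0)*k),endpoint=False);Y=np.linspace(y1,y0,int((y1-y0)*k),endpoint=False)
    G=np.stack(np.meshgrid(X,Y,indexing='ij'),-1)/1000
    uv=proj(n,np.concatenate([G,np.full(G.shape[:2]+(1,),z)],-1)).reshape(G.shape).astype(np.float32)
    return cv2.remap(im,uv[...,0],uv[...,1],cv2.INTER_CUBIC)
R=[rect("side",s0,375,475,-188,-128,.053,4),rect("side",s,402,502,-188,-128,.111,4),rect("top",t0,375,475,-188,-128,.053,4)]
for a in R: # ruler every 10mm
    for i in range(0,7): cv2.line(a,(i*40,0),(i*40,8),(0,0,255),1)
cv2.imwrite("pics/c3.png",np.hstack(R))
# gradient peaks of averaged profile along rail direction, lower front part
for n,im,x0,x1 in(("side",s0,385,410),("top",t0,400,470)):
    a=cv2.cvtColor(rect(n,im,x0,x1,-188,-128,.053,4),cv2.COLOR_BGR2GRAY).astype(float)
    rows=np.linspace(x1,x0,len(a),endpoint=False)
    # shear to x=440
    a=np.array([np.interp(np.arange(240)-(x-440)*-.0384*4*1,np.arange(240),r) for x,r in zip(rows,a)])
    p=a.mean(0);g=np.gradient(cv2.GaussianBlur(p[None],(0,0),2)[0])
    i=[k for k in range(2,238) if abs(g[k])>=max(abs(g[k-2:k+3])) and abs(g[k])>1]
    print(n,[(round(-128-k/4,1),round(g[k],1)) for k in i])
E
```

```text
side [(-137.0, np.float64(9.2)), (-148.0, np.float64(-12.0)), (-168.2, np.float64(10.6)), (-179.2, np.float64(-11.5)), (-184.5, np.float64(1.4))]
top [(-131.0, np.float64(-12.3)), (-137.5, np.float64(13.3)), (-145.0, np.float64(-1.0)), (-148.2, np.float64(1.3)), (-163.5, np.float64(-11.2)), (-169.2, np.float64(9.0)), (-178.5, np.float64(-2.7)), (-182.0, np.float64(1.1)), (-184.8, np.float64(1.2))]
```

View pics/c3.png

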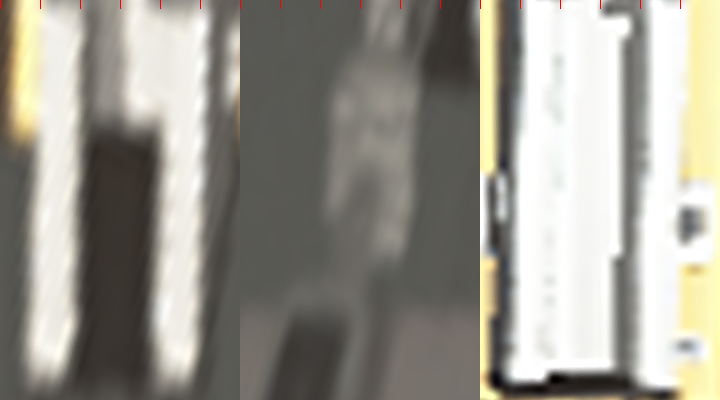

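At x=452 mm the slot centre is at about y=-158.6. The held plate is within roughly 0.5 mm of that, with its edges at about cols 330 and 408 in the middle panel. I'll lower it in stages and watch the force.

{"op": "apply_moves", "data": {
  "moves": [
    [[-0.03,0,1],[0,0,0]],
    [[0,0,1],[0,0,0]],
    [[0,0,1],[0,0,0]],
    [[0,0,0.8],[0,0,0]],
    [[0,0,0],[0,0,0]],
    [[0,0,0],[0,0,0]]
  ]
}}

```text
time_s: 7.3
position: [0.4517, -0.1581, 0.2622]
eef_rot: [-179.9, -0.0, 87.8]
wrist_force: [-0.3, 0.4, -1.2]
opening: 0.0086
gripper_force: 61.2
```

```bash
python3 -c "
from h import *
s=state();print(s['position'],s['eef_rot'],s['wrist_force'],s['ft_torque'])"
```

```text
[ 0.45165397 -0.15806979  0.26218892] [-1.79939929e+02 -2.74351068e-02  8.78104971e+01] [-0.28789571  0.3641512  -1.17000135] [-0.00315162  0.02926874  0.01575217]
```

Foot has entered freely. Next is the plate.

{"op": "apply_moves", "data": {
  "moves": [
    [[0,0,0.4],[0,0,0]],
    [[0,0,0.4],[0,0,0]],
    [[0,0,0.2],[0,0,0]],
    [[0,0,0],[0,0,0]]
  ]
}}

```text
time_s: 7.7
position: [0.4516, -0.1581, 0.2524]
eef_rot: [-180.0, -0.0, 87.8]
wrist_force: [-0.7, -0.1, -0.7]
opening: 0.0089
gripper_force: 61.2
```

{"op": "apply_moves", "data": {
  "moves": [
    [[0,0,0.2],[0,0,0]],
    [[0,0,0.2],[0,0,0]],
    [[0,0,0],[0,0,0]]
  ]
}}

```text
time_s: 8.0
position: [0.4517, -0.1581, 0.2485]
eef_rot: [-180.0, -0.0, 87.8]
wrist_force: [0.1, -0.7, -1.5]
opening: 0.0092
gripper_force: 61.2
```

{"op": "apply_moves", "data": {
  "moves": [
    [[0,0,0.2],[0,0,0]],
    [[0,0,0.2],[0,0,0]],
    [[0,0,0.1],[0,0,0]],
    [[0,0,0],[0,0,0]],
    [[0,0,0],[0,0,0]]
  ]
}}

```text
time_s: 8.5
position: [0.452, -0.1582, 0.244]
eef_rot: [180.0, 0.0, 87.8]
wrist_force: [-0.3, 0.7, 2.5]
opening: 0.0087
gripper_force: 61.7
```

```bash
python3 -c "
from h import *
s=state();print(s['position'],s['eef_rot'],s['wrist_force'],s['ft_torque'])"
```

```text
[ 0.45197325 -0.15824447  0.24401428] [1.79978515e+02 1.19243342e-02 8.78077007e+01] [-0.29281641  0.74756083  2.48938691] [0.04280996 0.13474052 0.00046232]
```

{"op": "apply_moves", "data": {
  "moves": [
    [[0,0,0.2],[0,0,0]],
    [[0,0,0.2],[0,0,0]],
    [[0,0,0.1],[0,0,0]],
    [[0,0,0],[0,0,0]],
    [[0,0,0],[0,0,0]],
    [[0,0,0],[0,0,0]]
  ]
}}

```text
time_s: 9.1
position: [0.4522, -0.1583, 0.2396]
eef_rot: [179.9, 0.0, 87.8]
wrist_force: [-1.8, 0.4, 9.1]
opening: 0.0086
gripper_force: 62.7
```

```bash
python3 -c "
from h import *
s=state();print(s['position'],s['eef_rot'],s['wrist_force'],s['ft_torque'])"
```

```text
[ 0.45215674 -0.15829814  0.23963275] [1.79948841e+02 2.54875691e-02 8.78129119e+01] [-1.77862231  0.4323576   9.06614323] [0.23744747 0.46815746 0.00754707]
```

{"op": "apply_moves", "data": {
  "moves": [
    [[0,0,0.1],[0,0,0]],
    [[0,0,0.1],[0,0,0]],
    [[0,0,0.07],[0,0,0]],
    [[0,0,0],[0,0,0]],
    [[0,0,0],[0,0,0]],
    [[0,0,0],[0,0,0]]
  ]
}}

```text
time_s: 9.7
position: [0.4523, -0.1584, 0.2374]
eef_rot: [179.9, 0.0, 87.8]
wrist_force: [-2.3, 0.7, 11.7]
opening: 0.0088
gripper_force: 63.2
```

```bash
cat > st.py <<'E'
from h import *
s=state();print(s['time_s'],s['position'].round(4),s['eef_rot'].round(2),s['wrist_force'].round(1),s['ft_torque'].round(3))
E
python3 st.py
```

```text
9.7 [ 0.4523 -0.1584  0.2374] [1.7993e+02 3.0000e-02 8.7810e+01] [-2.3  0.7 11.7] [0.314 0.713 0.004]
```

{"op": "apply_moves", "data": {
  "moves": [
    [[0,0,0.06],[0,0,0]],
    [[0,0,0],[0,0,0]],
    [[0,0,0],[0,0,4]],
    [[0,0,0],[0,0,4]],
    [[0,0,0],[0,0,4]],
    [[0,0,0],[0,0,0]]
  ]
}}

```text
time_s: 10.3
position: [0.4532, -0.1588, 0.2374]
eef_rot: [179.8, 0.0, 75.7]
wrist_force: [-1.4, 0.1, 12.0]
opening: 0.0088
gripper_force: 63.2
```

```bash
python3 st.py
```

```text
10.3 [ 0.4532 -0.1588  0.2374] [1.7976e+02 4.0000e-02 7.5740e+01] [-1.4  0.1 12. ] [0.215 0.343 0.041]
```

{"op": "apply_moves", "data": {
  "moves": [
    [[0,0,0.03],[0,0,4]],
    [[0,0,0],[0,0,4]],
    [[0,0,0],[0,0,4]],
    [[0,0,0],[0,0,0]]
  ]
}}

```text
time_s: 10.7
position: [0.4536, -0.159, 0.2373]
eef_rot: [179.7, -0.0, 63.7]
wrist_force: [-0.1, 0.5, 12.9]
opening: 0.0085
gripper_force: 63.2
```

```bash
python3 st.py
```

```text
10.7 [ 0.4536 -0.159   0.2373] [179.68  -0.    63.74] [-0.1  0.5 12.9] [ 0.094  0.165 -0.029]
```

{"op": "apply_moves", "data": {
  "moves": [
    [[0,0,0],[0,0,5]],
    [[0,0,0],[0,0,5]],
    [[0,0,0],[0,0,5]],
    [[0,0,0],[0,0,5]],
    [[0,0,0],[0,0,0]]
  ]
}}

```text
time_s: 11.2
position: [0.4539, -0.1592, 0.2375]
eef_rot: [179.6, -0.1, 43.7]
wrist_force: [-0.2, -0.0, 10.9]
opening: 0.0087
gripper_force: 63.2
```

```bash
python3 st.py
```

```text
11.2 [ 0.4539 -0.1592  0.2375] [ 1.7965e+02 -1.2000e-01  4.3720e+01] [-0.2 -0.  10.9] [-0.003  0.013 -0.012]
```

{"op": "apply_moves", "data": {
  "moves": [
    [[0,0,0.02],[0,0,5]],
    [[0,0,0],[0,0,5]],
    [[0,0,0],[0,0,5]],
    [[0,0,0],[0,0,5]],
    [[0,0,0],[0,0,0]]
  ]
}}

```text
time_s: 11.7
position: [0.454, -0.1593, 0.2374]
eef_rot: [179.7, -0.2, 23.7]
wrist_force: [-0.4, 0.4, 12.7]
opening: 0.0086
gripper_force: 63.2
```

```bash
python3 st.py
```

```text
11.7 [ 0.454  -0.1593  0.2374] [179.69  -0.24  23.72] [-0.4  0.4 12.7] [ 0.003  0.064 -0.059]
```

{"op": "apply_moves", "data": {
  "moves": [
    [[0,-0.04,0],[0,0,5]],
    [[0,0,0],[0,0,5]],
    [[0,0,0],[0,0,5]],
    [[0,0,0],[0,0,4]],
    [[0,0,0],[0,0,0]]
  ]
}}

```text
time_s: 12.2
position: [0.4538, -0.1589, 0.2374]
eef_rot: [179.8, -0.3, 4.7]
wrist_force: [-0.8, -0.8, 12.0]
opening: 0.0089
gripper_force: 63.2
```

```bash
python3 st.py
```

```text
12.2 [ 0.4538 -0.1589  0.2374] [179.78  -0.33   4.74] [-0.8 -0.8 12. ] [-0.028  0.007 -0.047]
```

{"op": "apply_moves", "data": {
  "moves": [
    [[0,0,0],[0,0,4]],
    [[0,0,0],[0,0,3]],
    [[0,0,0],[0,0,0]],
    [[0,0,0],[0,0,0]]
  ]
}}

```text
time_s: 12.6
position: [0.4538, -0.159, 0.2374]
eef_rot: [179.8, -0.4, -2.2]
wrist_force: [0.2, -0.8, 12.0]
opening: 0.009
gripper_force: 63.2
```

```bash
python3 st.py
```

```text
12.6 [ 0.4538 -0.159   0.2374] [179.82  -0.36  -2.2 ] [ 0.2 -0.8 12. ] [-0.072  0.009  0.021]
```

{"op": "apply_moves", "data": {
  "moves": [
    [[0,-0.02,-0.15],[0,0,0]],
    [[0,0,-0.1],[0,0,0]],
    [[0,0,-0.1],[0,0,0]],
    [[0,0,0],[0,0,0]],
    [[0,0,0],[0,0,0]],
    [[0,0,0],[0,0,0]]
  ]
}}

```text
time_s: 13.2
position: [0.4537, -0.1588, 0.2403]
eef_rot: [179.8, -0.3, -2.2]
wrist_force: [1.1, -1.3, 7.4]
opening: 0.0087
gripper_force: 62.5
```

```bash
python3 st.py
```

```text
13.2 [ 0.4537 -0.1588  0.2403] [179.8   -0.34  -2.2 ] [ 1.1 -1.3  7.4] [-0.3   -0.289  0.033]
```

{"op": "apply_moves", "data": {
  "moves": [
    [[0,0,-0.08],[0,0,0]],
    [[0,0,0],[0,0,0]],
    [[0,0,0],[0,0,0]],
    [[0,0,0],[0,0,0]]
  ]
}}

```text
time_s: 13.6
position: [0.4536, -0.1587, 0.2409]
eef_rot: [179.8, -0.3, -2.2]
wrist_force: [1.5, -1.5, 7.3]
opening: 0.0087
gripper_force: 62.4
```

```bash
python3 st.py
```

```text
13.6 [ 0.4536 -0.1587  0.2409] [179.82  -0.33  -2.19] [ 1.5 -1.5  7.3] [-0.288 -0.289 -0.02 ]
```

{"op": "apply_moves", "data": {
  "moves": [
    [[0.3,0,0],[0,0,0]],
    [[0.4,0,0],[0,0,0]],
    [[0.4,0,0],[0,0,0]],
    [[0.4,0,0],[0,0,0]],
    [[0,0,0],[0,0,0]]
  ]
}}

```text
time_s: 14.1
position: [0.4676, -0.1586, 0.2402]
eef_rot: [179.9, -0.1, -2.2]
wrist_force: [-1.2, 0.5, 7.5]
opening: 0.0087
gripper_force: 62.6
```

```bash
python3 st.py
```

```text
14.1 [ 0.4676 -0.1586  0.2402] [ 1.7993e+02 -1.0000e-01 -2.1900e+00] [-1.2  0.5  7.5] [ 0.054  0.267 -0.013]
```

{"op": "apply_moves", "data": {
  "moves": [
    [[0.4,0.03,-0.02],[0,0,0]],
    [[0.4,0.02,0],[0,0,0]],
    [[0.4,0,0],[0,0,0]],
    [[0.4,0,0],[0,0,0]],
    [[0.3,0,0],[0,0,0]],
    [[0,0,0],[0,0,0]]
  ]
}}

```text
time_s: 14.7
position: [0.4864, -0.1598, 0.2404]
eef_rot: [179.9, -0.1, -2.2]
wrist_force: [-0.7, 0.2, 7.4]
opening: 0.0088
gripper_force: 62.5
```

```bash
python3 st.py
```

```text
14.7 [ 0.4864 -0.1598  0.2404] [ 1.7993e+02 -9.0000e-02 -2.1900e+00] [-0.7  0.2  7.4] [0.022 0.294 0.01 ]
```

{"op": "apply_moves", "data": {
  "moves": [
    [[0.2,0,0],[0,0,0]],
    [[0.2,0,0],[0,0,0]],
    [[0.2,0,0],[0,0,0]],
    [[0.2,0,0],[0,0,0]],
    [[0.1,0,0],[0,0,0]],
    [[0,0,0],[0,0,0]],
    [[0,0,0],[0,0,0]]
  ]
}}

```text
time_s: 15.4
position: [0.495, -0.16, 0.2404]
eef_rot: [179.9, -0.1, -2.2]
wrist_force: [-1.3, 0.2, 8.1]
opening: 0.0088
gripper_force: 62.5
```

```bash
python3 st.py
```

```text
15.4 [ 0.495  -0.16    0.2404] [ 1.7994e+02 -6.0000e-02 -2.1900e+00] [-1.3  0.2  8.1] [-0.019  0.468 -0.033]
```

{"op": "apply_moves", "data": {
  "moves": [
    [[0.05,0,0],[0,0,0]],
    [[0.05,0,0],[0,0,0]],
    [[0,0,0],[0,0,0]],
    [[0,0,0],[0,0,0]]
  ]
}}

```text
time_s: 15.8
position: [0.4959, -0.16, 0.2403]
eef_rot: [179.9, -0.0, -2.2]
wrist_force: [-1.9, 0.1, 7.7]
opening: 0.0086
gripper_force: 62.5
```

{"op": "apply_moves", "data": {
  "moves": [
    [[0.05,0,0],[0,0,0]],
    [[0.05,0,0],[0,0,0]],
    [[0,0,0],[0,0,0]],
    [[0,0,0],[0,0,0]]
  ]
}}

```text
time_s: 16.2
position: [0.4969, -0.1601, 0.2403]
eef_rot: [179.9, -0.0, -2.2]
wrist_force: [-2.3, 0.4, 8.0]
opening: 0.0088
gripper_force: 62.5
```

{"op": "apply_moves", "data": {
  "moves": [
    [[0.05,0,0],[0,0,0]],
    [[0,0,0],[0,0,0]],
    [[0,0,0],[0,0,0]]
  ]
}}

```text
time_s: 16.5
position: [0.4974, -0.1601, 0.2403]
eef_rot: [179.9, -0.0, -2.2]
wrist_force: [-1.3, 0.2, 7.6]
opening: 0.0088
gripper_force: 62.5
```

{"op": "apply_moves", "data": {
  "moves": [
    [[0.05,0,0],[0,0,0]],
    [[0,0,0],[0,0,0]],
    [[0,0,0],[0,0,0]]
  ]
}}

```text
time_s: 16.8
position: [0.4979, -0.1601, 0.2403]
eef_rot: [179.9, -0.0, -2.2]
wrist_force: [-2.2, -1.9, 7.8]
opening: 0.0085
gripper_force: 62.5
```

```bash
python3 st.py
```

```text
16.8 [ 0.4979 -0.1601  0.2403] [ 1.7994e+02 -4.0000e-02 -2.1900e+00] [-2.2 -1.9  7.8] [0.109 0.503 0.026]
```

{"op": "apply_moves", "data": {
  "moves": [
    [[0.05,0,0],[0,0,0]],
    [[0,0,0],[0,0,0]],
    [[0,0,0],[0,0,0]]
  ]
}}

```text
time_s: 17.1
position: [0.4984, -0.1601, 0.2403]
eef_rot: [179.9, -0.0, -2.2]
wrist_force: [-1.0, -0.1, 8.4]
opening: 0.0089
gripper_force: 62.5
```

{"op": "apply_moves", "data": {
  "moves": [
    [[0.05,0,0],[0,0,0]],
    [[0,0,0],[0,0,0]],
    [[0,0,0],[0,0,0]]
  ]
}}

```text
time_s: 17.4
position: [0.4989, -0.1602, 0.2403]
eef_rot: [179.9, -0.0, -2.2]
wrist_force: [-2.2, -0.2, 7.6]
opening: 0.0085
gripper_force: 62.5
```

```bash
python3 st.py
```

```text
17.4 [ 0.4989 -0.1602  0.2403] [ 1.7994e+02 -3.0000e-02 -2.1900e+00] [-2.2 -0.2  7.6] [-0.008  0.566  0.049]
```

{"op": "apply_moves", "data": {
  "moves": [
    [[0.05,0,0],[0,0,0]],
    [[0,0,0],[0,0,0]],
    [[0,0,0],[0,0,0]]
  ]
}}

```text
time_s: 17.7
position: [0.4993, -0.1602, 0.2403]
eef_rot: [179.9, -0.0, -2.2]
wrist_force: [-1.6, -0.4, 9.0]
opening: 0.0089
gripper_force: 62.5
```

{"op": "apply_moves", "data": {
  "moves": [
    [[0.04,0,0],[0,0,0]],
    [[0,0,0],[0,0,0]],
    [[0,0,0],[0,0,0]]
  ]
}}

```text
time_s: 18.0
position: [0.4997, -0.1602, 0.2403]
eef_rot: [179.9, -0.0, -2.2]
wrist_force: [-1.9, 0.4, 7.6]
opening: 0.0091
gripper_force: 62.5
```

```bash
python3 st.py
```

```text
18.0 [ 0.4997 -0.1602  0.2403] [ 1.7994e+02 -3.0000e-02 -2.1900e+00] [-1.9  0.4  7.6] [ 0.014  0.526 -0.021]
```

{"op": "apply_moves", "data": {
  "moves": [
    [[0.05,0,0],[0,0,0]],
    [[0,0,0],[0,0,0]],
    [[0,0,0],[0,0,0]]
  ]
}}

```text
time_s: 18.3
position: [0.5002, -0.1602, 0.2403]
eef_rot: [179.9, -0.0, -2.2]
wrist_force: [-2.6, 0.6, 8.8]
opening: 0.0089
gripper_force: 62.5
```

{"op": "apply_moves", "data": {
  "moves": [
    [[0.05,0,0],[0,0,0]],
    [[0,0,0],[0,0,0]],
    [[0,0,0],[0,0,0]]
  ]
}}

```text
time_s: 18.6
position: [0.5004, -0.1602, 0.2402]
eef_rot: [179.9, 0.0, -2.2]
wrist_force: [-2.8, -0.1, 8.2]
opening: 0.0087
gripper_force: 62.5
```

```bash
python3 st.py
```

```text
18.6 [ 0.5004 -0.1602  0.2402] [ 1.7993e+02  3.0000e-02 -2.2000e+00] [-2.8 -0.1  8.2] [ 0.036  0.754 -0.046]
```

{"op": "apply_moves", "data": {
  "moves": [
    [[0.05,0,0],[0,0,0]],
    [[0,0,0],[0,0,0]],
    [[0,0,0],[0,0,0]]
  ]
}}

```text
time_s: 18.9
position: [0.5006, -0.1602, 0.24]
eef_rot: [179.9, 0.1, -2.2]
wrist_force: [-4.0, -1.5, 9.2]
opening: 0.0089
gripper_force: 62.6
```

```bash
python3 st.py
```

```text
18.9 [ 0.5006 -0.1602  0.24  ] [ 1.7993e+02  9.0000e-02 -2.2100e+00] [-4.  -1.5  9.2] [-0.043  0.889 -0.037]
```

{"op": "apply_moves", "data": {
  "moves": [
    [[0.05,0,0],[0,0,0]],
    [[0.05,0,0],[0,0,0]],
    [[0,0,0],[0,0,0]],
    [[0,0,0],[0,0,0]]
  ]
}}

```text
time_s: 19.3
position: [0.5011, -0.1601, 0.2398]
eef_rot: [179.9, 0.2, -2.2]
wrist_force: [-4.9, -0.8, 8.8]
opening: 0.0088
gripper_force: 62.8
```

```bash
python3 st.py
```

```text
19.3 [ 0.5011 -0.1601  0.2398] [179.92   0.19  -2.21] [-4.9 -0.8  8.8] [-0.129  1.217  0.057]
```

{"op": "apply_moves", "data": {
  "moves": [
    [[0,0,-0.1],[0,0,0]],
    [[0.05,0,0],[0,0,0]],
    [[0.04,0,0],[0,0,0]],
    [[0,0,0],[0,0,0]],
    [[0,0,0],[0,0,0]]
  ]
}}

```text
time_s: 19.8
position: [0.5014, -0.1601, 0.2405]
eef_rot: [179.9, 0.3, -2.2]
wrist_force: [-5.7, 0.0, 9.0]
opening: 0.0089
gripper_force: 62.7
```

```bash
python3 st.py
```

```text
19.8 [ 0.5014 -0.1601  0.2405] [179.91   0.28  -2.22] [-5.7  0.   9. ] [-0.193  1.427 -0.04 ]
```

{"op": "apply_moves", "data": {
  "moves": [
    [[0,0,-0.08],[0,0,0]],
    [[0.05,0,0],[0,0,0]],
    [[0,0,0],[0,0,0]],
    [[0,0,0],[0,0,0]]
  ]
}}

```text
time_s: 20.2
position: [0.5017, -0.1601, 0.241]
eef_rot: [179.9, 0.3, -2.2]
wrist_force: [-6.8, -0.7, 8.6]
opening: 0.0089
gripper_force: 62.6
```

```bash
python3 st.py
```

```text
20.2 [ 0.5017 -0.1601  0.241 ] [179.91   0.33  -2.22] [-6.8 -0.7  8.6] [-0.268  1.496 -0.043]
```

{"op": "apply_moves", "data": {
  "moves": [
    [[0,0,0],[0,0,0]],
    [[0,0,0],[0,0,0]],
    [[0,0,0],[0,0,0]],
    [[0,0,0],[0,0,0]],
    [[0,0,0],[0,0,0]]
  ],
  "fingers": 4,
  "grip_force": 20
}}

```text
time_s: 20.7
position: [0.5035, -0.16, 0.2411]
eef_rot: [-180.0, -0.0, -2.2]
wrist_force: [0.4, 0.6, 0.0]
opening: 0.0404
gripper_force: 0.0
```

{"op": "apply_moves", "data": {
  "moves": [
    [[0,0,-1],[0,0,0]],
    [[0,0,-2],[0,0,0]],
    [[0,0,-3],[0,0,0]],
    [[0,0,-3],[0,0,0]],
    [[0,0,-3],[0,0,0]],
    [[-4,0,0],[0,0,0]],
    [[-4,3,0],[0,0,0]],
    [[0,4,0],[0,0,0]],
    [[0,4,0],[0,0,0]],
    [[0,4,0],[0,0,0]],
    [[0,4,0],[0,0,0]],
    [[0,0,0],[0,0,0]]
  ]
}}

```text
time_s: 21.9
position: [0.4163, -0.3513, 0.3624]
eef_rot: [179.8, -0.1, -2.4]
wrist_force: [0.6, 0.1, 0.6]
opening: 0.0398
gripper_force: 0.0
```

```bash
python3 - <<'E'
from h import *
import st
s=snapshot("side");t=snapshot("top")
cv2.imwrite("pics/s3.png",s);cv2.imwrite("pics/t3.png",t)
c=lambda im,x,y,w,h,k:cv2.resize(im[y:y+h,x:x+w],(w*k,h*k),interpolation=cv2.INTER_CUBIC)
cv2.imwrite("pics/c4.png",np.hstack([c(s,150,165,70,95,5),c(t,300,160,50,95,5)]))
E
```

```text
21.9 [ 0.4163 -0.3513  0.3624] [ 1.7977e+02 -1.4000e-01 -2.4500e+00] [0.6 0.1 0.6] [ 0.044 -0.029 -0.085]
```

View pics/c4.png

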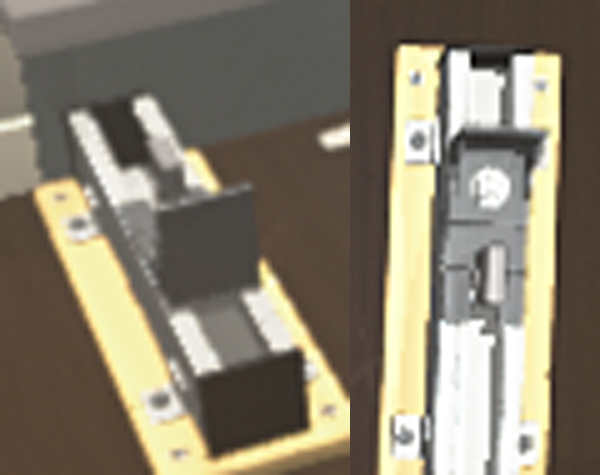

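The nut stands upright in the fork with its wing lengthwise, at about top px (329,214), and the bracket looks unmoved. I'll check both numerically.

```bash
python3 - <<'E'
from h import *
g=lambda f,b:cv2.cvtColor(cv2.imread(f),cv2.COLOR_BGR2GRAY)[b[1]:b[3],b[0]:b[2]].astype(np.float32)
b=(314,182,340,208)
print("bracket shift px",cv2.phaseCorrelate(g("pics/top0.png",b),g("pics/t3.png",b),cv2.createHanningWindow((26,26),cv2.CV_32F)))
b=(180,205,210,235); print("side",cv2.phaseCorrelate(g("pics/side0.png",b),g("pics/s3.png",b),cv2.createHanningWindow((30,30),cv2.CV_32F)))
for z in(.0785,.0915): print(onz("top",(328.8,214.2),z))
E
```

```text
bracket shift px ((0.49606294344882684, 0.48116294355994604), 0.9977582420014223)
side ((-0.011961270325240747, 0.0329667135741456), 0.9795948399437798)
[ 0.49942966 -0.16180466  0.0785    ]
[ 0.49864059 -0.15960011  0.0915    ]
```

The bracket has not moved: the side shift is about 0, and the 0.5 px in the top view is a window-padding artefact. The nut is home and upright, and the robot is clear.

```bash
python3 -c "
from cell import *
print(hand_in())"
```

```text
the job is handed in; nothing more can be done
None
```

The spring nut is fitted: turned a quarter turn clockwise under the lips, slid until its stud bore on the fork's closed end at about 5 N, and released. The bracket did not move, and the job was handed in at about 22 s; no verdict came back.

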